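# Cover the cutter pot from the push-to-open locker

### The job

Press the locker door in by its white dot so the spring catch lets go and it pops ajar, then swing the door wide open and leave it open. Take the round cover from the tray on the inside of the door and set it, without dropping it, on the blue pot of cutters so that it sits fully home and level, then let go. Do not knock the pot or the other things on the bench about.

Things in the scene. Friction and masses are not known exactly. Their poses are not given: they have to be found in the camera images.
- locker: Green steel bench locker, fixed, closed roof: 248 mm wide, 175 deep, 174 high. Origin: on the bench straight below the hinge axis, at the front corner of the door opening. Own x runs along the shut door's front from hinge to free edge, own -y into the locker (door faces +y). At the start own x points roughly away from the robot and the door faces the robot's left.
- door (a joint): Door hinge (upright), rad. 0 shut on its catch; negative pressed in (stop -0.03); positive open, anticlockwise from above (stop 1.7). Held at about -0.02 for 0.2 s (5 to 8 N at the dot) the catch lets go; on withdrawing, a spring swings the door out in about 1 s to roughly 0.35. Beyond that it swings freely with slight friction and stays where left. It does not latch again.
- press_mark (a point): Centre of the white dot (22 mm across) on the door's outer face, 190 mm from the hinge axis, 152 mm above the bench; moves with the door. The green door is 220 mm wide, 12 thick, from 10 to 174 mm above the bench, level with the roof behind it; shut, its outer face is level with the side walls' front. No handle: once ajar, a finger can reach down from above into the gap behind its free edge.
- door_edge (a point): Middle of the door's 12 mm thickness at the top of its free edge, 220 mm from the hinge axis, 174 mm above the bench; moves with the door. With the door shut the roof (top 174 mm above the bench) begins 10 mm behind the door's inner face.
- door_hinge (a point): Point on the hinge axis (outer face of the door, hinge end), at the height of the door's top edge, 174 mm above the bench.
- tray_center (a point): Centre of the floor of the aluminium tray on the door's inner face, 105 mm above the bench; 85 mm from the hinge axis along the door, 72 mm inward of its outer face. Tray 92 x 92 mm outside, 84 x 84 inside, rim 8 mm above its floor. Moves with the door; inside the locker when shut.
- cover: Round cover, about 150 g, loose in the tray (inside the shut locker at the start): aluminium disc 100 mm across, 6 thick (9 to 15 mm above the origin); under it a black locating plug 72 mm across, 9 deep; on top a red round knob. Origin: centre of the plug's underside, z up; 45 mm high overall.
- cover_knob (a point): Centre of the cover's red knob, 30 mm above the cover's origin. The knob is a cylinder 30 mm across and 30 mm high (from 15 to 45 mm above the cover's origin).
- pot: Blue round steel pot with cutters standing in it, 92 mm outer diameter, 4 mm wall, 90 mm high, about 0.7 kg, loose on the bench. Origin: centre of its underside, z up. Cutters end 17 mm below the rim. Seated, the cover's disc lies on the rim with the plug inside, the cover's origin 81 mm above the pot's and close to its axis.
- pot_rim (a point): Centre of the pot's mouth, at rim height, 90 mm above the bench.
- holder: Bystander: steel cone-shaped tool holder standing upright, 62 mm across, 112 mm high. Origin: centre of its underside.
- carton: Bystander: cardboard box with a yellow band, 60 x 85 x 45 mm. Origin: centre of its underside.
- facemill: Bystander: dark face-mill cutter, a disc about 80 mm across and 41 mm high. Origin: centre of its underside.
Not all that is in view belongs to the job. Several things have the shape of the pot; the one meant has the colours described above.

How it is judged:
On the way, in this order (a step that is already met when the one before it is completed fails the run):
1. the door, pressed in, has popped ajar, with the cover still in the tray (value of joint door above 0.2 rad and distance between cover and tray_center below 0.02 m), for 0.1 s.
2. the door has been swung wide open (1.2 rad), with the cover still in the tray (value of joint door above 1.2 rad and distance between cover and tray_center below 0.02 m), for 0.1 s.
3. the cover has been lifted clear of the tray (distance between cover and tray_center above 0.05 m), for 0.1 s.
4. the cover has been set on the pot while still in the fingers, not dropped (contact force between the fingers and cover above 0.5 N and horizontal distance between cover and pot below 0.012 m and z of cover in the frame of pot below 0.092 m), for 0.05 s.
At the end, for the whole second after the job is handed in: The cover lies on the pot with its plug inside the mouth: within 10 mm of the pot's axis, its origin 77 to 84 mm above the pot's origin, level with the rim within 0.05 rad, the pot upright, the cover at rest and let go, and the locker door left open by more than 1.1 rad (value of joint door above 1.1 rad and horizontal distance between cover and pot below 0.01 m and z of cover in the frame of pot between 0.077 and 0.084 m and angle between the z axis of cover and the z axis of pot, either way round below 0.05 rad and angle between pot's own z axis and vertical below 0.05 rad and angle between cover's own z axis and vertical below 0.08 rad and linear speed of cover below 0.02 m/s and contact force between the fingers and anything else below 0.1 N); the robot touches nothing.
It fails at once if the cover falls down towards the bench (height (world z) of cover below 0.05 m).
It fails at once if the pot is pushed more than 40 mm or tipped (distance of pot from where it was at the start of the episode above 0.04 m or angle between pot's own z axis and vertical above 0.3 rad).
It fails at once if the tool holder, carton or face mill is pushed more than 40 mm or tipped over (distance of any of holder, carton, facemill from where it was at the start of the episode above 0.04 m or angle between any of holder, carton, facemill's own z axis and vertical above 0.5 rad).
It also fails if it takes over 64 s, if anything falls off the work surface, if the arm or the gripper's body presses on something with over 40 N, if the wrist force passes 120 N, or if a joint passes its speed limit or range.

### The arm

A 6-joint arm with a two-finger parallel gripper is mounted at the origin on the work surface. World frame = base frame: x ahead of the robot, y to its left, z up, the work surface at z = 0. Lengths are in m, angles in rad, forces in N, time in s.
With the tool pointing down it reaches from about 0.3 to 1 m from the base axis. Payload 5.1 kg.
Tool frame: the origin (TCP) lies midway between the tips of the shut fingers; the grasp point (between the pads) lies 19 mm behind it (bot.grip_point_offset is the z of the grasp point in the tool frame, in m); z points along the fingers, y is the line along which they close (so a half turn about z gives the same grasp; the last joint's range is limited). The gripper opens to 95 mm and grips with 3 to 60 N. Pads are 20 mm wide; open, the fingers measure 119 mm over their backs; the gripper's body (75 mm by 180 mm) begins 59 mm behind the grasp point.
Start: joints at [1.085, 0.124, 1.65, -0, 1.367, -0.083], TCP at [0.255, 0.598, 0.215] pointing down, gripper open.
Joint ranges: [-2.61, 2.61], [-1.02, 2.33], [0.03, 2.71], [-1.35, 4.49], [0.32, 2.68], [-2.91, 2.91]. Speed limits (rad/s): [2.57, 2.57, 3.14, 3.14, 3.14, 3.14].

### API

Orientations are given as a unit quaternion [x, y, z, w].
In Python, from station import bot, cams, nets gives the robot as it stands. The module is installed in compiled form; this text tells all that it offers.
- The arm moves only by the tool carry_out, never from a script. Its argument "motion" is a list that holds one entry, the list of rows, each a list of 6 numbers: the shift along the tool's x, y, z normalised to -1 to 1, where 1 is 800 mm, then the turn, a rotation vector about the tool's x, y, z normalised to -1 to 1, where 1 is pi rad. In form: [[[dx, dy, dz, rx, ry, rz], ...]]. A call has 1 to 8 rows; each row is the pose to reach, as a shift and turn from the pose commanded when the call began, along the tool's axes at that moment, turning the shorter way round; what a row does not reach only later rows make up. A row lasts 1/12 s, in which the tool goes at most 41.7 mm and 7.16 degrees, less where a joint would pass 70% of its speed; a pose out of reach is approached as far as the arm can. A call with a number of a shift or a turn outside -1 to 1 is refused whole. A call with a gripper value outside its range is refused whole. "fingers" is the closure, from 0 (fully open) to 1 (shut), set as the call begins (left out, the last holds). The fingers move at their own pace and stop on an object; the grip force is fixed at half the most. Time passes only in rows, so rows that repeat a pose let the fingers close. It gives the time, the measured TCP pose, the force, the opening and the grip force at its end, in the units of the state.
- bot.get_state(): the state, without advancing time (a new reading comes with each control period).
- cams.camera(name): name is "scene" or "top" or "wrist"; returns a dict with "img" (384x512x3 uint8, blue, green, red), "range_z" (384x512 float32, m along the optical axis (not along the pixel's ray), 0 where there is no reading), "camera_matrix" (3x3 intrinsics, pixels), "rvec" (rotation vector, rad) and "tvec" (3), from world to camera coordinates, as OpenCV has them; the wrist camera has in their place "hand_eye" (4x4, takes a point from camera to tool coordinates, whose origin is the TCP and whose axes are the flange's). Camera axes: x right, y down, z forward; pixel columns grow to the right and rows downward; lengths in m; the calibration is good to about 2 mm. A picture is of the moment at which its call begins: read the wrist's pose just before it.
- bot.hand_in(): hands the job in; it is judged then, once.
Trained networks look in a picture, given as the dict that the camera call returned (one of the last four; its "shot" number tells which), for a name from the list of things; names that differ only in an ending like _2 or _b are one class to them, and where a whole thing is asked for, a point or a joint stands for the part that bears it (a point fixed in the world has none). Each returns a list of dicts, best first, with "conf" (0 to 1); they miss things now and then, are a little off and sometimes report something else, mostly with a low value. They report only what shows in the picture. A call takes as long as a camera call. They do not tell look-alikes from the thing itself.
- nets.boxes_of(picture, label): "at" ([row, column] as shares, 0 to 1, of the picture: columns of its width, rows of its height, amid what is visible of it).
- nets.spot_point(picture, label): "at" ([row, column] as shares, 0 to 1, of the picture: columns of its width, rows of its height: a listed point, or the origin of a listed thing).
The state is a dict: "t": time; "joints": joint angles; "qvel": joint speeds; "effort": joint torques, N m; "position": TCP position; "tcp_rot": TCP orientation; "contact_force": force on the tool from outside, world axes, zero at the start; "ft_torque": the same for the moment, N m; "finger_gap": finger opening in m; "grasp_force": force on a finger pad.
Only numpy, scipy, OpenCV 4.12 (cv2) and the standard library are available. Lean on these libraries where they do the work, as an engineer would, in place of code of your own. Each camera call takes 0.05 s, during which the arm holds its last target. There are 200 camera calls.

## Working session

There is one attempt and no reset: what is moved stays moved. The work goes in short steps, Python scripts to look and compute and a tool call to move; the robot and the scene stay as the last step left them, time stands still between calls to the robot, and variables do not carry over. Pictures are saved under pics/ and viewed, at most 10 in all, crops included, and the job is handed in when it is done.

Besides the shell and the picture viewer there is one more tool, called after ">>>" by a JSON object that holds its "fn" and its "kwargs". carry_out: Moves the arm, as the interface text tells. Its arguments: {"type":"object","properties":{"motion":{"type":"array","items":{"type":"array","items":{"type":"array","items":{"type":"number"}}}},"fingers":{"type":"number"}},"required":["motion"]}

```bash
mkdir -p pics
cat > h.py <<'E'
import numpy as np, cv2
from scipy.spatial.transform import Rotation as R
from station import bot, cams, nets
def world(p, uv, rz=None):
    K=p["camera_matrix"]; u,v=uv
    if rz is None: 
        a=p["range_z"][int(v)-1:int(v)+2,int(u)-1:int(u)+2]; a=a[a>0]; rz=np.median(a) if a.size else np.nan
    c=np.array([(u-K[0,2])/K[0,0]*rz,(v-K[1,2])/K[1,1]*rz,rz])
    if "hand_eye" in p:
        s=p["state"]; t=(p["hand_eye"]@np.r_[c,1])[:3]
        return R.from_quat(s["tcp_rot"]).apply(t)+s["position"]
    return R.from_rotvec(np.ravel(p["rvec"])).inv().apply(c-np.ravel(p["tvec"]))
def onplane(p, uv, z):
    a=world(p,uv,0.1); b=world(p,uv,1.0); return a+(b-a)*(z-a[2])/(b[2]-a[2])
def shot(n):
    s=bot.get_state(); p=cams.camera(n); p["state"]=s; return p
def px(d): return d["at"][1]*512, d["at"][0]*384
def st():
    s=bot.get_state(); print({k:np.round(s[k],4).tolist() for k in("t","joints","position","tcp_rot","contact_force","finger_gap","grasp_force")})
def move(pos, yaw=None):
    "print row for reaching pos w/ tool down, x axis at yaw"
    s=bot.get_state(); r=R.from_quat(s["tcp_rot"]); d=r.inv().apply(np.array(pos)-s["position"])/0.8
    rv=np.zeros(3)
    if yaw is not None:
        t=R.from_matrix(np.c_[[np.cos(yaw),np.sin(yaw),0],[np.sin(yaw),-np.cos(yaw),0],[0,0,-1]]); rv=(r.inv()*t).as_rotvec()/np.pi
    print(np.round(d,4).tolist(),np.round(rv,4).tolist())
E
python3 - <<'E'
from h import *
st(); out=[]
print(np.round(R.from_quat(bot.get_state()["tcp_rot"]).as_matrix(),3).tolist(), bot.grip_point_offset)
for n in("scene","top"):
    p=shot(n); out.append(p["img"].copy())
    for l in("pot","pot_rim","press_mark","door_edge","door_hinge","locker","holder","carton","facemill"):
        for d in nets.spot_point(p,l)[:4]:
            uv=px(d); z={"pot_rim":.09,"press_mark":.152,"door_edge":.174,"door_hinge":.174}.get(l,0)
            print(n,l,round(d["conf"],2),np.round(uv,1),"plane",np.round(onplane(p,uv,z),3)[:2],"rng",np.round(world(p,uv),3))
    cv2.imwrite(f"pics/{n}0.png",p["img"])
E
```

```text
{'t': 0.0, 'joints': [1.0854, 0.1245, 1.6517, -0.0001, 1.3675, -0.0826], 'position': [0.2545, 0.5974, 0.2134], 'tcp_rot': [0.2, 0.9798, -0.001, -0.0003], 'contact_force': [-0.4348, 0.2347, -0.5318], 'finger_gap': 0.0952, 'grasp_force': 0.0}
[[-0.92, 0.392, -0.001], [0.392, 0.92, -0.002], [0.0, -0.002, -1.0]] -0.0188
scene pot 0.81 [292.7 282.2] plane [0.663 0.074] rng [0.697 0.037 0.086]
scene pot 0.6 [381.6 215.1] plane [0.656 0.358] rng [0.674 0.321 0.045]
scene pot 0.59 [323.2 230.9] plane [0.606 0.216] rng [0.633 0.18  0.057]
scene pot_rim 0.78 [331.7 202.5] plane [0.605 0.227] rng [0.584 0.255 0.052]
scene pot_rim 0.61 [294.4 262.3] plane [0.669 0.065] rng [0.662 0.073 0.075]
scene press_mark 0.84 [185.2 293.9] plane [ 0.636 -0.14 ] rng [ 0.648 -0.143  0.173]
scene press_mark 0.36 [149.8 262.4] plane [ 0.549 -0.158] rng [ 0.524 -0.154  0.117]
scene door_edge 0.81 [191.3 302.9] plane [ 0.667 -0.144] rng [ 0.666 -0.143  0.172]
scene door_hinge 0.88 [132.2 212.2] plane [ 0.448 -0.138] rng [ 0.286 -0.109  0.001]
scene locker 0.81 [150.4 262.9] plane [ 0.442 -0.138] rng [ 0.523 -0.15
[... 686 characters left out ...]
_mark 0.64 [368.4 139.1] plane [ 0.637 -0.136] rng [ 0.639 -0.139  0.145]
top door_edge 0.73 [204.  167.9] plane [0.564 0.186] rng [0.601 0.208 0.012]
top door_edge 0.7 [375.  116.7] plane [ 0.675 -0.143] rng [ 0.675 -0.143  0.173]
top door_hinge 0.58 [379.  235.1] plane [ 0.445 -0.144] rng [ 0.446 -0.147  0.168]
top door_hinge 0.35 [398.8 194.6] plane [ 0.522 -0.184] rng [ 0.522 -0.184  0.173]
top locker 0.78 [351.8 237.4] plane [ 0.446 -0.145] rng [ 0.446 -0.145 -0.   ]
top holder 0.66 [132.4 196.7] plane [0.529 0.376] rng [0.522 0.358 0.053]
top carton 0.82 [188.6 224. ] plane [0.468 0.24 ] rng [0.465 0.232 0.044]
top facemill 0.92 [144.7 277.4] plane [0.343 0.334] rng [0.347 0.323 0.041]
```

```bash
python3 -c "
import cv2,numpy as np
a=[cv2.imread(f'pics/{n}0.png') for n in('scene','top')]
cv2.imwrite('pics/both.png',cv2.resize(np.hstack(a),(800,300),interpolation=cv2.INTER_AREA))"
```

```text
(no output)
```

View pics/both.png

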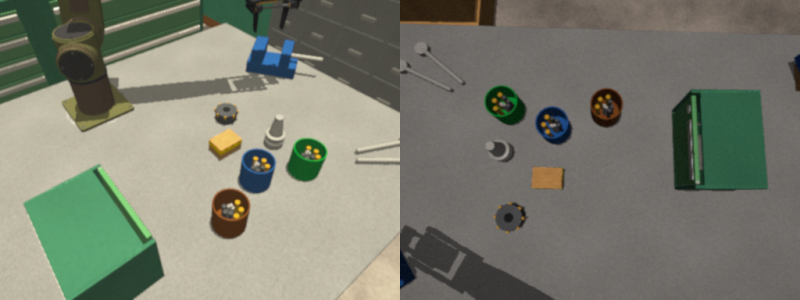

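Run:
```python
import cv2,numpy as np
a=cv2.imread('pics/scene0.png'); b=cv2.imread('pics/top0.png')
f=lambda c:cv2.resize(c,(390,390),interpolation=cv2.INTER_CUBIC)
cv2.imwrite('pics/crop.png',np.hstack([f(a[160:310,260:410]),f(b[100:250,330:480])]))
from h import *
p=shot("top"); m=(p["range_z"]>0)
K=p["camera_matrix"]; vs,us=np.nonzero(m); z=p["range_z"][vs,us]
c=np.c_[(us-K[0,2])/K[0,0]*z,(vs-K[1,2])/K[1,1]*z,z]
w=R.from_rotvec(np.ravel(p["rvec"])).inv().apply(c-np.ravel(p["tvec"]))
# roof/door top
k=(abs(w[:,2]-.174)<.008)&(w[:,1]<0)
r=cv2.minAreaRect(w[k,:2].astype(np.float32)); print("roof",r,np.round(cv2.boxPoints(r),4).tolist())
# blue pot rim
k=(abs(w[:,2]-.09)<.006)&(np.hypot(w[:,0]-.608,w[:,1]-.217)<.07)
print("pot",k.sum(),cv2.minEnclosingCircle(w[k,:2].astype(np.float32)))
# white dot
hs=cv2.cvtColor(p["img"],cv2.COLOR_BGR2HSV)[vs,us]
k=(abs(w[:,1]+.14)<.03)&(w[:,2]>.12)&(hs[:,1]<60)&(hs[:,2]>120); print("dot",k.sum(),w[k].mean(0) if k.any() else 0)
move([.636,-.06,.26],np.pi/2*0)
```

```text
roof ((0.5597867965698242, -0.22787612676620483), (0.24723444879055023, 0.17695118486881256), 1.2224822044372559) [[0.4343000054359436, -0.1421000063419342], [0.43810001015663147, -0.3190000057220459], [0.6852999925613403, -0.31369999051094055], [0.6815000176429749, -0.13680000603199005]]
pot 269 ((0.6085445284843445, 0.2185955047607422), 0.04623293876647949)
dot 60 [ 0.50562264 -0.14197878  0.16480838]
[-0.7607, -0.5699, -0.0567] [0.0, -0.0, 0.8718]
```

View pics/crop.png

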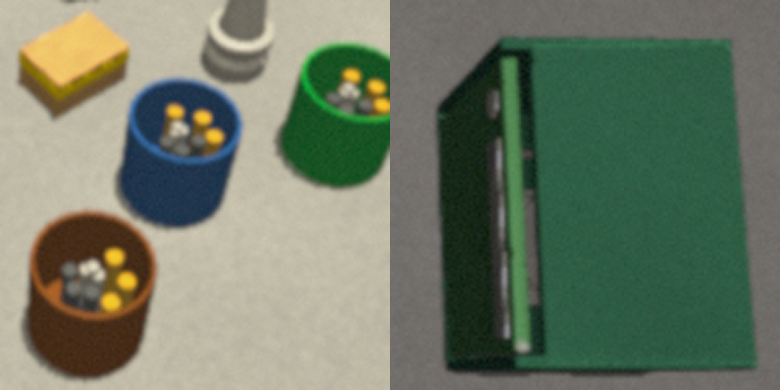

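The three look-alikes in the scene picture are blue (329,218), brown (293,280) and green (393,203). Blue is the one meant, and the crop confirms it. The door front runs along y≈-0.14, with the dot at about (0.638,-0.138).

>>> {"fn": "carry_out", "kwargs": {"motion": [[[-0.763,-0.569,-0.058,0,0,-0.128],[-0.763,-0.569,-0.058,0,0,-0.128],[-0.763,-0.569,-0.058,0,0,-0.128],[-0.763,-0.569,-0.058,0,0,-0.128],[-0.763,-0.569,-0.058,0,0,-0.128],[-0.763,-0.569,-0.058,0,0,-0.128],[-0.763,-0.569,-0.058,0,0,-0.128],[-0.763,-0.569,-0.058,0,0,-0.128]]], "fingers": 1}}

```text
t: 1.72
position: [0.4219, 0.3103, 0.2353]
tcp_rot: [0.0, 1.0, 0.0, 0.0]
contact_force: [0.1, 0.5, 0.3]
finger_gap: 0.0472
grasp_force: 0.0
```

>>> {"fn": "carry_out", "kwargs": {"motion": [[[-0.27,-0.463,-0.031,0,0,0],[-0.27,-0.463,-0.031,0,0,0],[-0.27,-0.463,-0.031,0,0,0],[-0.27,-0.463,-0.031,0,0,0],[-0.27,-0.463,-0.031,0,0,0],[-0.27,-0.463,-0.031,0,0,0],[-0.27,-0.463,-0.031,0,0,0],[-0.27,-0.463,-0.031,0,0,0]]]}}

```text
t: 2.38
position: [0.5895, 0.0224, 0.2545]
tcp_rot: [0.0, 1.0, 0.0, 0.0]
contact_force: [1.1, -0.1, 0.4]
finger_gap: 0.0007
grasp_force: 0.0
```

>>> {"fn": "carry_out", "kwargs": {"motion": [[[-0.061,-0.13,0,0,0,0],[-0.061,-0.14,0,0,0,0],[-0.061,-0.14,0,0,0,0],[-0.061,-0.14,0.05,0,0,0],[-0.061,-0.14,0.1,0,0,0],[-0.061,-0.14,0.133,0,0,0],[-0.061,-0.14,0.133,0,0,0],[-0.061,-0.14,0.133,0,0,0]]]}}

```text
t: 3.05
position: [0.6363, -0.0874, 0.1459]
tcp_rot: [0.0, 1.0, 0.0, -0.002]
contact_force: [0.5, 0.1, 0.4]
finger_gap: 0.0003
grasp_force: 0.0
```

>>> {"fn": "carry_out", "kwargs": {"motion": [[[0,-0.01,0,0,0,0],[0,-0.02,0,0,0,0],[0,-0.03,0,0,0,0],[0,-0.04,0,0,0,0],[0,-0.043,0,0,0,0],[0,-0.046,0,0,0,0],[0,-0.046,0,0,0,0],[0,-0.046,0,0,0,0]]]}}

```text
t: 3.72
position: [0.6374, -0.1244, 0.1477]
tcp_rot: [0.0, 1.0, 0.0, -0.0]
contact_force: [0.2, 0.7, -0.2]
finger_gap: 0.0002
grasp_force: 0.0
```

>>> {"fn": "carry_out", "kwargs": {"motion": [[[0,-0.002,0,0,0,0],[0,-0.004,0,0,0,0],[0,-0.006,0,0,0,0],[0,-0.006,0,0,0,0]]]}}

```text
t: 4.05
position: [0.6374, -0.129, 0.1476]
tcp_rot: [0.0, 1.0, 0.0, -0.0]
contact_force: [-0.6, 0.8, -1.2]
finger_gap: 0.0003
grasp_force: 0.4
```

>>> {"fn": "carry_out", "kwargs": {"motion": [[[0,-0.001,0,0,0,0],[0,-0.002,0,0,0,0],[0,-0.003,0,0,0,0],[0,-0.004,0,0,0,0],[0,-0.004,0,0,0,0],[0,-0.004,0,0,0,0]]]}}

```text
t: 4.55
position: [0.6375, -0.1318, 0.1476]
tcp_rot: [0.0, 1.0, 0.0, -0.0]
contact_force: [0.5, 4.9, 0.8]
finger_gap: 0.0001
grasp_force: 2.6
```

>>> {"fn": "carry_out", "kwargs": {"motion": [[[0,-0.001,0,0,0,0],[0,-0.002,0,0,0,0],[0,-0.0025,0,0,0,0],[0,-0.0025,0,0,0,0],[0,-0.0025,0,0,0,0],[0,-0.0025,0,0,0,0],[0,-0.0025,0,0,0,0]]]}}

```text
t: 5.13
position: [0.6375, -0.1338, 0.1475]
tcp_rot: [0.0, 1.0, 0.001, -0.0]
contact_force: [0.6, 5.3, -0.7]
finger_gap: -0.0001
grasp_force: 2.6
```

>>> {"fn": "carry_out", "kwargs": {"motion": [[[0,-0.001,0,0,0,0],[0,-0.001,0,0,0,0],[0,-0.001,0,0,0,0],[0,0.05,0,0,0,0],[0,0.1,0,0,0,0],[0,0.15,-0.05,0,0,0],[0,0.15,-0.1,0,0,0],[0,0.15,-0.1,0,0,0]]]}}

```text
t: 5.8
position: [0.6403, -0.0135, 0.2349]
tcp_rot: [-0.001, 1.0, -0.001, 0.005]
contact_force: [1.2, 0.6, 1.9]
finger_gap: 0.0006
grasp_force: 0.0
```

>>> {"fn": "carry_out", "kwargs": {"motion": [[[0,0,0,0,0,0],[0,0,0,0,0,0],[0,0,0,0,0,0],[0,0,0,0,0,0],[0,0,0,0,0,0],[0,0,0,0,0,0],[0,0,0,0,0,0],[0,0,0,0,0,0]]]}}

```text
t: 6.47
position: [0.6374, -0.0146, 0.2271]
tcp_rot: [0.0, 1.0, -0.0, -0.0]
contact_force: [0.1, -0.5, -0.1]
finger_gap: 0.0003
grasp_force: 0.0
```

```bash
cat >> h.py <<'E'
O=np.array([.448,-.1418]); Y=.0213
def cloud(p):
    K=p["camera_matrix"]; vs,us=np.nonzero(p["range_z"]>0); z=p["range_z"][vs,us]
    c=np.c_[(us-K[0,2])/K[0,0]*z,(vs-K[1,2])/K[1,1]*z,z]
    return R.from_rotvec(np.ravel(p["rvec"])).inv().apply(c-np.ravel(p["tvec"])),vs,us
def door(p):
    w,_,_=cloud(p); c,s=np.cos(Y),np.sin(Y); q=(w[:,:2]-O)@np.array([[c,-s],[s,c]])
    k=(abs(w[:,2]-.174)<.007)&(q[:,1]>.012)&(np.hypot(*q.T)<.25)&(np.hypot(*q.T)>.05)
    a=np.arctan2(q[k,1],q[k,0]); print("door pts",k.sum(),"angle mid",np.median(a),np.percentile(a,[5,95]))
E
python3 - <<'E'
from h import *
p=shot("top"); door(p); cv2.imwrite("pics/ajar.png",p["img"][60:300,240:500])
for d in nets.spot_point(p,"door_edge")[:2]: print(d["conf"],onplane(p,px(d),.174))
st()
E
```

```text
return _methods._mean(a, axis=axis, dtype=dtype,
  ret = ret.dtype.type(ret / rcount)
Traceback (most recent call last):
  File "h.py", line 35, in door
    a=np.arctan2(q[k,1],q[k,0]); print("door pts",k.sum(),"angle mid",np.median(a),np.percentile(a,[5,95]))
                                                                                   ~~~~~~~~~~~~~^^^^^^^^^^
IndexError: index -1 is out of bounds for axis 0 with size 0
```

Run:
```python
from h import *
a=shot("top"); b=shot("scene")
cv2.imwrite("pics/ajar2.png",np.hstack([a["img"][60:300,240:500],b["img"][160:384,60:320].copy()[:240] if 0 else b["img"][144:384,60:320]]))
for p in(a,b):
  for l in("door_edge","press_mark"):
    for d in nets.spot_point(p,l)[:2]: print(l,d["conf"],px(d),onplane(p,px(d),.174 if l[0]=="d" else .152))
```

```text
press_mark 0.29 (201.4208, 165.8112) [0.57329599 0.19377611 0.152     ]
door_edge 0.59 (228.9152, 270.91200000000003) [ 0.65575606 -0.06791587  0.174     ]
press_mark 0.63 (215.0912, 266.11199999999997) [ 0.62219105 -0.07437722  0.152     ]
press_mark 0.29 (132.5056, 208.81919999999997) [ 0.41995031 -0.13025465  0.152     ]
```

View pics/ajar2.png

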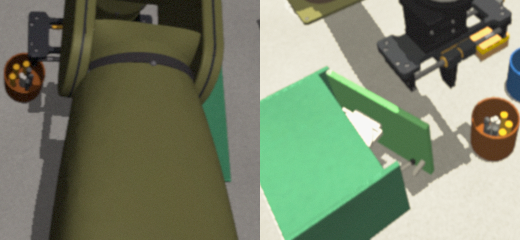

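>>> {"fn": "carry_out", "kwargs": {"motion": [[[0,-0.05,0,0,0,0],[0,-0.1,0,0,0,0],[0,-0.1255,0,0,0,0],[0,-0.1255,0,0,0,0],[0,-0.1255,0.04,0,0,0],[0,-0.1255,0.08,0,0,0],[0,-0.1255,0.099,0,0,0],[0,-0.1255,0.099,0,0,0]]]}}

```text
t: 7.48
position: [0.6344, -0.1133, 0.1429]
tcp_rot: [0.0, 1.0, 0.001, -0.005]
contact_force: [-0.7, -0.4, -0.9]
finger_gap: 0.0004
grasp_force: 0.0
```

Run:
```python
from h import *
st(); p0=bot.get_state()["position"][:2]
for psi in np.r_[.3,np.arange(.4,1.66,.08)]:
    c=O+.187*np.array([np.cos(psi),np.sin(psi)])+.024*np.array([np.sin(psi),-np.cos(psi)])
    d=(c-p0)/.8; print(round(psi,2),np.round([-d[0],d[1]],3))
```

```text
{'t': 7.4833, 'joints': [-0.2602, 0.1703, 1.7221, 0.0003, 1.2588, -1.8308], 'position': [0.6344, -0.1133, 0.1429], 'tcp_rot': [0.0001, 1.0, 0.0013, -0.0045], 'contact_force': [-0.67, -0.4395, -0.9173], 'finger_gap': 0.0004, 'grasp_force': 0.0}
0.3 [0.001 0.005]
0.4 [0.006 0.028]
0.48 [0.012 0.046]
0.56 [0.019 0.063]
0.64 [0.028 0.08 ]
0.72 [0.037 0.096]
0.8 [0.049 0.111]
0.88 [0.061 0.125]
0.96 [0.074 0.139]
1.04 [0.089 0.151]
1.12 [0.104 0.162]
1.2 [0.12  0.171]
1.28 [0.137 0.18 ]
1.36 [0.155 0.187]
1.44 [0.173 0.192]
1.52 [0.191 0.196]
1.6 [0.21  0.199]
```

>>> {"fn": "carry_out", "kwargs": {"motion": [[[0.003,0.006,0,0,0,0],[0.004,0.015,0,0,0,0],[0.006,0.025,0,0,0,0],[0.01,0.036,0,0,0,0],[0.016,0.05,0,0,0,0],[0.023,0.065,0,0,0,0],[0.031,0.081,0,0,0,0],[0.041,0.098,0,0,0,0]]]}}

```text
t: 8.15
position: [0.604, -0.035, 0.1487]
tcp_rot: [0.0, 1.0, -0.0, 0.0]
contact_force: [0.6, 0.5, 0.7]
finger_gap: 0.0004
grasp_force: 0.3
```

>>> {"fn": "carry_out", "kwargs": {"motion": [[[0.012,0.015,0,0,0,0],[0.024,0.029,0,0,0,0],[0.037,0.043,0,0,0,0],[0.052,0.055,0,0,0,0],[0.067,0.066,0,0,0,0],[0.082,0.075,0,0,0,0],[0.098,0.083,0,0,0,0],[0.112,0.089,0,0,0,0]]]}}

```text
t: 8.82
position: [0.5136, 0.036, 0.1482]
tcp_rot: [0.0, 1.0, 0.0, -0.0]
contact_force: [1.3, -0.7, 0.9]
finger_gap: 0.0002
grasp_force: 0.3
```

>>> {"fn": "carry_out", "kwargs": {"motion": [[[0.012,0.005,0,0,0,0],[0.023,0.008,0,0,0,0],[0.034,0.011,0,0,0,0],[0.043,0.013,0,0,0,0],[0.05,0.014,0,0,0,0],[0.054,0.014,0,0,0,0],[0.056,0.014,0,0,0,0],[0.056,0.014,0,0,0,0]]]}}

```text
t: 9.48
position: [0.4702, 0.046, 0.1486]
tcp_rot: [0.0, 1.0, -0.0, 0.0]
contact_force: [-0.3, 0.0, -0.0]
finger_gap: 0.0003
grasp_force: 0.0
```

>>> {"fn": "carry_out", "kwargs": {"motion": [[[-0.01,0,0,0,0,0],[-0.02,0,-0.04,0,0,0],[-0.03,0,-0.09,0,0,0],[-0.05,0,-0.14,0,0,0],[-0.06,-0.04,-0.18,0,0,0],[-0.06,-0.08,-0.21,0,0,0],[-0.06,-0.1,-0.21,0,0,0],[-0.06,-0.1,-0.21,0,0,0]]], "fingers": 0.3}}

```text
t: 10.15
position: [0.5204, -0.0372, 0.3194]
tcp_rot: [0.002, 1.0, -0.001, 0.002]
contact_force: [0.0, -0.1, -0.4]
finger_gap: 0.0482
grasp_force: 0.0
```

Run:
```python
from h import *
bot.get_state(); cams.camera("scene")
st(); a=shot("wrist"); b=shot("scene")
cv2.imwrite("pics/open.png",cv2.resize(np.hstack([a["img"],b["img"]]),(800,300),interpolation=cv2.INTER_AREA))
for n,p in(("w",a),("s",b)):
  for l,z in(("cover_knob",.15),("cover",.105),("tray_center",.105),("door_edge",.174),("door_hinge",.174)):
    for d in nets.spot_point(p,l)[:2]: print(n,l,round(d["conf"],2),np.round(px(d)),np.round(onplane(p,px(d),z),4),np.round(world(p,px(d)),4))
  hs=cv2.cvtColor(p["img"],cv2.COLOR_BGR2HSV); m=((hs[...,0]<8)|(hs[...,0]>172))&(hs[...,1]>150)&(hs[...,2]>60)
  N,lab,s,c=cv2.connectedComponentsWithStats(m.astype(np.uint8))
  for i in range(1,N):
    if s[i,4]>60:
      v,u=np.nonzero(lab==i); W=np.array([world(p,(x,y)) for x,y in zip(u,v)]); k=abs(W[:,2]-.15)<.004
      print(n,"red",s[i],c[i],k.sum(),np.median(W,0), cv2.minEnclosingCircle(W[k,:2].astype(np.float32)) if k.any() else 0)
```

```text
{'t': 10.2, 'joints': [-0.1713, -0.2105, 1.8036, 0.0002, 1.5469, -1.7384], 'position': [0.5195, -0.0355, 0.3174], 'tcp_rot': [0.0019, 1.0, -0.0001, 0.0008], 'contact_force': [0.457, 0.0348, 0.57], 'finger_gap': 0.0528, 'grasp_force': 0.0}
w cover_knob 0.76 [238. 173.] [ 0.5164 -0.0525  0.15  ] [ 0.5163 -0.0525  0.1508]
w cover 0.7 [235. 168.] [ 0.5203 -0.0579  0.105 ] [ 0.5106 -0.0551  0.1519]
w door_edge 0.98 [374. 109.] [0.449  0.0805 0.174 ] [0.4535 0.1443 0.0012]
w door_hinge 0.83 [143. 103.] [ 0.4423 -0.1411  0.174 ] [ 0.4423 -0.1414  0.1732]
w red [224 160  25  28 552] [236.32971014 173.55072464] 518 [ 0.51763588 -0.05439282  0.15080614] ((0.5186731815338135, -0.054480232298374176), 0.014358765445649624)
s cover_knob 0.86 [198. 228.] [ 0.5341 -0.0549  0.15  ] [ 0.5338 -0.0548  0.1496]
s cover_knob 0.47 [135. 209.] [ 0.4205 -0.1267  0.15  ] [ 0.279  -0.0994  0.0006]
s cover 0.72 [195. 237.] [ 0.5171 -0.0566  0.105 ] [ 0.5326 -0.0628  0.1267]
s door_edge 0.71 [233. 162.] [0.4483 0.0845 0.174 ] [0.2862 0.1871 0.0011]
s door_hinge 0.81 [132. 213.] [ 0.4488 -0.1384  0.174 ] [ 0.4487 -0.1384  0.1739]
s door_hinge 0.4 [348. 182.] [0.6331 0.2274 0.174 ] [0.5471 0.3543 0.0273]
s red [187 219  16  19 240] [194.47083333 227.85416667] 147 [ 0.52780864 -0.05790934  0.14957   ] ((0.5221242904663086, -0.055927619338035583), 0.013313272967934608)
```

View pics/open.png

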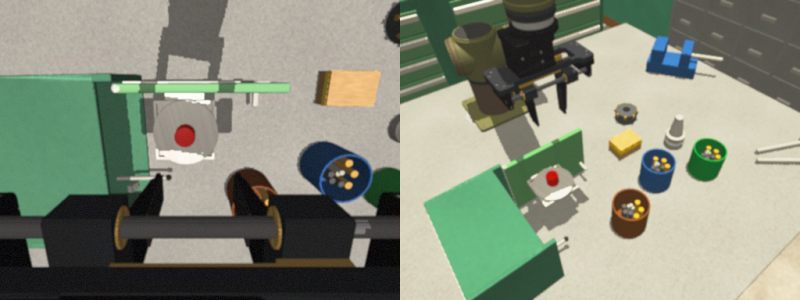

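>>> {"fn": "carry_out", "kwargs": {"motion": [[[0,-0.0245,0,0,0,0],[0,-0.0245,0.04,0,0,0],[0,-0.0245,0.08,0,0,0],[0,-0.0245,0.12,0,0,0],[0,-0.0245,0.15,0,0,0],[0,-0.0245,0.17,0,0,0],[0,-0.0245,0.18,0,0,0],[0,-0.0245,0.18,0,0,0]]], "fingers": 0.3}}

```text
t: 11.47
position: [0.517, -0.0532, 0.1702]
tcp_rot: [0.0, 1.0, 0.0, -0.002]
contact_force: [-0.1, 0.6, -1.0]
finger_gap: 0.0666
grasp_force: 0.0
```

Run:
```python
from h import *
st(); p=shot("wrist"); move([.519,-.055,.125],np.pi)
hs=cv2.cvtColor(p["img"],cv2.COLOR_BGR2HSV); m=((hs[...,0]<8)|(hs[...,0]>172))&(hs[...,1]>150)&(hs[...,2]>60)
v,u=np.nonzero(m); W=np.array([world(p,(x,y)) for x,y in zip(u,v)]); k=abs(W[:,2]-.15)<.005
print(m.sum(),k.sum(),np.median(W,0),cv2.minEnclosingCircle(W[k,:2].astype(np.float32)) if k.any() else 0)
```

```text
{'t': 11.4667, 'joints': [-0.2059, -0.1323, 1.9815, 0.0, 1.2965, -1.776], 'position': [0.517, -0.0532, 0.1702], 'tcp_rot': [0.0003, 1.0, 0.0004, -0.002], 'contact_force': [-0.089, 0.62, -1.042], 'finger_gap': 0.0666, 'grasp_force': 0.0}
[-0.0013, -0.002, 0.0589] [0.0001, -0.0004, -0.0002]
1742 1486 [ 0.51525647 -0.05489449  0.15080065] ((0.5187165141105652, -0.05483686551451683), 0.014654071070253849)
```

>>> {"fn": "carry_out", "kwargs": {"motion": [[[-0.001,-0.001,0.02,0,0,0],[-0.001,-0.001,0.035,0,0,0],[-0.001,-0.001,0.046,0,0,0],[-0.001,-0.001,0.053,0,0,0],[-0.001,-0.001,0.056,0,0,0],[-0.001,-0.001,0.056,0,0,0],[-0.001,-0.001,0.056,0,0,0]]]}}

```text
t: 12.1
position: [0.5194, -0.0543, 0.1281]
tcp_rot: [0.0, 1.0, -0.0, 0.0]
contact_force: [0.1, -0.6, 0.5]
finger_gap: 0.0665
grasp_force: 0.0
```

>>> {"fn": "carry_out", "kwargs": {"motion": [[[0,0,0,0,0,0],[0,0,0,0,0,0],[0,0,0,0,0,0],[0,0,0,0,0,0],[0,0,0,0,0,0],[0,0,0,0,0,0],[0,0,0,0,0,0],[0,0,0,0,0,0]]], "fingers": 1}}

```text
t: 12.77
position: [0.5192, -0.0543, 0.1278]
tcp_rot: [0.0, 1.0, -0.0, 0.0]
contact_force: [-0.2, -0.5, 1.0]
finger_gap: 0.0298
grasp_force: 30.0
```

>>> {"fn": "carry_out", "kwargs": {"motion": [[[0,0,-0.006,0,0,0],[0,0,-0.018,0,0,0],[0,0,-0.035,0,0,0],[0,0,-0.06,0,0,0],[0,0,-0.09,0,0,0],[0,0,-0.12,0,0,0],[0,0,-0.145,0,0,0],[0,0,-0.15,0,0,0]]]}}

```text
t: 13.43
position: [0.5211, -0.0547, 0.2531]
tcp_rot: [0.0, 1.0, -0.001, 0.004]
contact_force: [-0.3, 0.3, -0.5]
finger_gap: 0.0295
grasp_force: 30.0
```

Run:
```python
from h import *
st(); p=shot("top"); move([.6085,.2186,.25],np.pi)
for d in nets.spot_point(p,"pot_rim")[:3]: print(d["conf"],onplane(p,px(d),.09))
```

```text
{'t': 13.4333, 'joints': [-0.207, -0.1852, 1.8878, 0.0, 1.431, -1.7772], 'position': [0.5211, -0.0547, 0.2531], 'tcp_rot': [0.0003, 1.0, -0.0008, 0.0039], 'contact_force': [-0.3122, 0.2607, -0.5354], 'finger_gap': 0.0295, 'grasp_force': 29.9998}
[-0.1095, 0.3416, 0.0024] [-0.0004, 0.002, -0.0002]
0.94 [0.61098251 0.21111597 0.09      ]
0.7 [0.66256482 0.37228332 0.09      ]
0.66 [0.66873001 0.06971221 0.09      ]
```

>>> {"fn": "carry_out", "kwargs": {"motion": [[[-0.015,0.02,-0.005,0,0,0],[-0.04,0.055,-0.015,0,0,0],[-0.07,0.1,-0.025,0,0,0],[-0.1,0.145,-0.035,0,0,0],[-0.125,0.185,-0.045,0,0,0],[-0.145,0.21,-0.05,0,0,0],[-0.15,0.22,-0.05,0,0,0],[-0.15,0.22,-0.05,0,0,0]]]}}

```text
t: 14.2
position: [0.6391, 0.1234, 0.2849]
tcp_rot: [-0.001, 1.0, -0.0, -0.002]
contact_force: [-0.3, 0.0, -1.9]
finger_gap: 0.0291
grasp_force: 30.0
```

Run:
```python
from h import *
st(); p=shot("wrist"); cv2.imwrite("pics/pot.png",p["img"])
for d in nets.spot_point(p,"pot_rim")[:3]: print(round(d["conf"],2),np.round(px(d)),onplane(p,px(d),.09))
K=p["camera_matrix"]; vs,us=np.nonzero(p["range_z"]>0); W=np.array([world(p,(u,v),p["range_z"][v,u]) for v,u in zip(vs,us)])
k=(abs(W[:,2]-.09)<.003)&(np.hypot(W[:,0]-.6085,W[:,1]-.2186)<.065)
q=W[k,:2]; print(k.sum(),cv2.minEnclosingCircle(q.astype(np.float32)))
from scipy.optimize import least_squares
f=least_squares(lambda c:np.hypot(*(q-c[:2]).T)-.044,[.6085,.2186],loss="soft_l1",f_scale=.002); print(f.x,np.sqrt(np.mean(f.fun**2)), np.percentile(W[k,2],[10,50,90]))
move([f.x[0],f.x[1],.20],np.pi)
```

```text
{'t': 14.2, 'joints': [0.1082, 0.0949, 1.5645, 0.0002, 1.4861, -1.4646], 'position': [0.6391, 0.1234, 0.2849], 'tcp_rot': [-0.001, 1.0, -0.0001, -0.002], 'contact_force': [-0.2734, 0.0376, -1.8678], 'finger_gap': 0.0291, 'grasp_force': 29.9998}
0.86 [337. 148.] [0.61208754 0.22067985 0.09      ]
0.61 [457. 195.] [0.6679187  0.36905525 0.09      ]
936 ((0.6082524657249451, 0.22052061557769775), 0.046190135180950165)
[0.60808998 0.21989737] 0.0012767525245683685 [0.08909526 0.0907662  0.09182131]
[0.0372, 0.1237, 0.1067] [-0.0003, -0.0013, -0.0002]
```

View pics/pot.png

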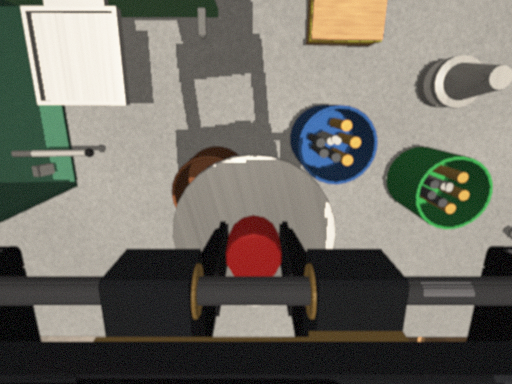

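>>> {"fn": "carry_out", "kwargs": {"motion": [[[0.01,0.03,0,0,0,0],[0.02,0.07,0.02,0,0,0],[0.033,0.105,0.05,0,0,0],[0.038,0.12,0.085,0,0,0],[0.038,0.1205,0.115,0,0,0],[0.038,0.1205,0.131,0,0,0],[0.038,0.1205,0.131,0,0,0],[0.038,0.1205,0.131,0,0,0]]]}}

```text
t: 14.97
position: [0.6085, 0.2165, 0.1824]
tcp_rot: [0.001, 1.0, -0.0, -0.001]
contact_force: [-0.5, 0.2, 0.4]
finger_gap: 0.029
grasp_force: 30.0
```

Run:
```python
from h import *
st(); s=bot.get_state(); p=shot("wrist"); move([.6085,.2198,.12],np.pi)
vs,us=np.nonzero(p["range_z"]>0); W=np.array([world(p,(u,v),p["range_z"][v,u]) for v,u in zip(vs,us)])
zd=s["position"][2]-.0228+.015
k=(abs(W[:,2]-zd)<.006)&(np.hypot(*(W[:,:2]-s["position"][:2]).T)<.06); q=W[k]
# fit outer edge and plane
A=np.c_[q[:,:2]-s["position"][:2],np.ones(len(q))]; print(len(q),"plane",np.linalg.lstsq(A,q[:,2],rcond=None)[0],zd)
h=cv2.convexHull(q[:,:2].astype(np.float32))[:,0]; h=h[h[:,0]<s["position"][0]]
from scipy.optimize import least_squares
f=least_squares(lambda c:np.hypot(*(h-c[:2]).T)-.05,s["position"][:2],loss="soft_l1",f_scale=.001); print("disc c",f.x,f.x-s["position"][:2],np.abs(f.fun).mean())
```

```text
{'t': 14.9667, 'joints': [0.2589, 0.1374, 1.6904, -0.0003, 1.3155, -1.3094], 'position': [0.6085, 0.2165, 0.1824], 'tcp_rot': [0.0012, 1.0, -0.0004, -0.0008], 'contact_force': [-0.4505, 0.1593, 0.4143], 'finger_gap': 0.029, 'grasp_force': 29.9998}
[0.0015, 0.0036, 0.0802] [0.0001, 0.0005, -0.0007]
10427 plane [3.50409487e-03 1.60939313e-04 1.75702796e-01] 0.1745648544997936
disc c [0.60888344 0.2163742 ] [ 0.00038073 -0.0001348 ] 0.00014412402715526144
```

>>> {"fn": "carry_out", "kwargs": {"motion": [[[0.001,0.0035,0.015,0,0,0],[0.001,0.0035,0.035,0,0,0],[0.001,0.0035,0.05,0,0,0],[0.001,0.0035,0.062,0,0,0],[0.001,0.0035,0.07,0,0,0],[0.001,0.0035,0.076,0,0,0],[0.001,0.0035,0.08,0,0,0],[0.001,0.0035,0.08,0,0,0]]]}}

```text
t: 15.68
position: [0.6079, 0.2208, 0.1183]
tcp_rot: [0.0, 1.0, -0.0, -0.0]
contact_force: [-0.2, -0.1, -1.6]
finger_gap: 0.0296
grasp_force: 30.0
```

>>> {"fn": "carry_out", "kwargs": {"motion": [[[0,0,0.003,0,0,0],[0,0,0.006,0,0,0],[0,0,0.009,0,0,0],[0,0,0.011,0,0,0],[0,0,0.013,0,0,0],[0,0,0.014,0,0,0],[0,0,0.014,0,0,0],[0,0,0.014,0,0,0]]]}}

```text
t: 16.35
position: [0.6081, 0.2208, 0.1077]
tcp_rot: [0.0, 1.0, -0.0, -0.0]
contact_force: [-0.8, -0.6, -1.6]
finger_gap: 0.0296
grasp_force: 30.0
```

>>> {"fn": "carry_out", "kwargs": {"motion": [[[0,0,0.002,0,0,0],[0,0,0.003,0,0,0],[0,0,0.004,0,0,0],[0,0,0.005,0,0,0],[0,0,0.005,0,0,0],[0,0,0.005,0,0,0]]]}}

```text
t: 16.85
position: [0.6082, 0.2208, 0.1038]
tcp_rot: [0.0, 1.0, -0.0, 0.0]
contact_force: [-0.4, -0.1, -0.4]
finger_gap: 0.0292
grasp_force: 30.0
```

>>> {"fn": "carry_out", "kwargs": {"motion": [[[0,0,0.001,0,0,0],[0,0,0.002,0,0,0],[0,0,0.002,0,0,0],[0,0,0.002,0,0,0]]]}}

```text
t: 17.18
position: [0.6083, 0.2209, 0.1038]
tcp_rot: [0.0, 1.0, -0.0, 0.0]
contact_force: [-3.5, -1.2, 6.2]
finger_gap: 0.0292
grasp_force: 30.0
```

Seated, with 6 N of upward contact force. Releasing now, opening only partway.

>>> {"fn": "carry_out", "kwargs": {"motion": [[[0,0,0,0,0,0],[0,0,0,0,0,0],[0,0,0,0,0,0],[0,0,0,0,0,0],[0,0,0,0,0,0],[0,0,0,0,0,0]]], "fingers": 0.3}}

```text
t: 17.68
position: [0.6081, 0.2208, 0.1018]
tcp_rot: [0.0, 1.0, -0.0, -0.0]
contact_force: [-0.1, 0.7, -0.7]
finger_gap: 0.0633
grasp_force: 0.0
```

>>> {"fn": "carry_out", "kwargs": {"motion": [[[0,0,-0.02,0,0,0],[0,0,-0.05,0,0,0],[0,0,-0.09,0,0,0],[0,0,-0.13,0,0,0],[-0.03,0,-0.17,0,0,0],[-0.05,0,-0.2,0,0,0],[-0.05,0,-0.2,0,0,0],[-0.05,0,-0.2,0,0,0]]]}}

```text
t: 18.35
position: [0.6494, 0.2209, 0.2641]
tcp_rot: [0.001, 1.0, 0.0, 0.002]
contact_force: [-0.3, -0.2, -0.4]
finger_gap: 0.0667
grasp_force: 0.0
```

Run:
```python
from h import *
cams.camera("scene"); st(); p=shot("wrist"); b=shot("scene")
cv2.imwrite("pics/end.png",cv2.resize(np.hstack([p["img"],b["img"]]),(800,300),interpolation=cv2.INTER_AREA))
vs,us=np.nonzero(p["range_z"]>0); W=np.array([world(p,(u,v),p["range_z"][v,u]) for v,u in zip(vs,us)])
k=(abs(W[:,2]-.096)<.006)&(np.hypot(W[:,0]-.608,W[:,1]-.22)<.06); q=W[k]
A=np.c_[q[:,0]-.608,q[:,1]-.22,np.ones(len(q))]; print(len(q),"plane",np.linalg.lstsq(A,q[:,2],rcond=None)[0], cv2.minEnclosingCircle(q[:,:2].astype(np.float32)))
for d in nets.spot_point(b,"door_edge")[:1]: print(d["conf"],onplane(b,px(d),.174))
```

```text
{'t': 18.4, 'joints': [0.2499, 0.1752, 1.5145, 0.0001, 1.4523, -1.32], 'position': [0.648, 0.2208, 0.2617], 'tcp_rot': [0.0004, 1.0, 0.0, -0.0002], 'contact_force': [-0.1781, -0.1922, -0.5698], 'finger_gap': 0.0665, 'grasp_force': 0.0}
6201 plane [0.00111551 0.0002858  0.09703055] ((0.6083247065544128, 0.22086721658706665), 0.049994371831417084)
0.72 [0.4499795  0.07966402 0.174     ]
```

View pics/end.png

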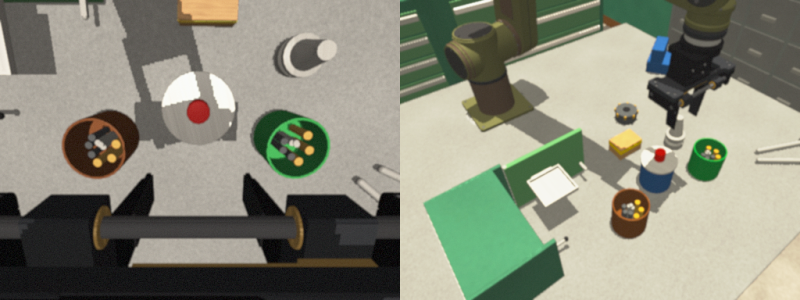

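The picture shows the cover sitting level on the blue pot (knob at wrist-view pixel (198,111)), with its top at 97 mm. The door is open at about 1.55 rad and the gripper is clear.

```bash
python3 -c "
from station import bot
print(bot.hand_in())"
```

```text
the job is handed in; nothing more can be done
None
```

The job is handed in, with no verdict returned: the locker door is left open at about 1.55 rad, and the cover sits level on the blue pot and is released, with nothing else seen to be disturbed.

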